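# Hang the specimen carrier in the cleaning tank

### The job

Hang the small specimen carrier with the yellow grip block inside the empty cleaning tank: its bent yellow lip goes over the blue rail on the tank's front wall and drops fully down into the rail's notch, basket inside the tank and lip outside. The notch is a close fit and has to be found by eye or by feel, sliding gently along the rail; do not press or knock the tank hard. Then let go, and leave the other things on the bench where they are.

Things in the scene. Friction and masses are not known exactly. Their poses are not given: they have to be found in the camera images.
- tank: Empty fixed steel tank in a low white casing. Origin: on the bench under the middle of the front wall (long, nearest the robot); x points into the tank, y along that wall, z up. Front wall: x -2.5 to 2.5, y -140 to 140 mm, steel top 105 mm up. Inside: 170 mm in x, floor 8 mm up. Casing: 15 mm thick outside the walls, 70 mm high.
- wall_mid (a point): Point 125 mm above the tank's origin, axes as the tank's, level with the top of the blue rail that is clamped fast on the front wall, 5 mm thick (x -2.5 to 2.5), 214 mm long. At its own middle is its one notch, 34 wide, 10 deep, white floor. The rail was placed by hand: its notch centre is anywhere from y -25 to 25 mm and is not reported. Rail always covers y -82 to 82.
- carrier: Loose carrier, 0.2 to 0.4 kg, upright on the bench. Origin: under the basket's centre, z up. Aluminium basket 50 (x) by 60 mm (y), two black specimens fixed in it, back plate at x -25 to -22, 85 high. Hung, its x, y axes point as the tank's, basket inside, lip outside. Origin is 36 mm above the bench when fully home in the notch, 46 mm on top of the rail.
- carrier_seat (a point): Middle of the lip's slot, under the yellow top plate, at (-29.5, 0, 79) mm on the carrier; this point rests on the rail or notch floor. Top plate and lip are 30 mm wide (y), plate 6 thick. Slot is open below, 9 mm wide: x -34 (lip) to -25 (back plate). Lip goes down to z 61, then flares out to z 53, x -42 mm.
- carrier_grip (a point): Centre of the yellow grip block, at (-8, 0, 124) mm on the carrier, axes as the carrier's. Block 24 (x) by 28 (y) by 30 mm high, on a 14 mm square neck, 24 mm long, above the top plate. Can be gripped from above across x or y; nearly over the centre of mass. The carrier slides on the rail with friction 0.5 to 0.7.
- test_block: Bystander: loose bright steel disc, 60 mm across, 16 mm high; origin under its centre. Leave alone.
- anvil: Bystander: loose dark steel anvil, turned, foot 56 mm across, 48 mm high; origin under its centre. Leave alone.
- oil_bottle: Bystander: loose amber bottle, 48 mm across, 100 mm high; origin under its centre. Leave alone.
- indenter_case: Bystander: loose black case, 90 by 130 by 35 mm high; origin under its centre. Leave alone.
- vee_block: Bystander: loose steel block with a channel, 50 by 40 by 32 mm high; origin under its centre. Leave alone.
- driver: Bystander: loose screwdriver lying flat, 170 mm long, near the robot; origin under its centre. Leave alone.
- spanner: Bystander: loose spanner lying flat, 160 mm long, near the robot; origin under its centre. Leave alone.
Not all that is in view belongs to the job. Leave any green or red look-alike of the carrier alone.

How it is judged:
By the outcome, as a careful person would: the job done as asked, in the order asked, and still so for the second after the job is handed in, with the robot touching nothing.
It also fails if it takes over 51 s, if anything falls off the work surface, if the arm or the gripper's body presses on something with over 40 N, if the wrist force passes 120 N, or if a joint passes its speed limit or range.

### The arm

A 7-joint arm with a two-finger parallel gripper is mounted at the origin on the work surface. World frame = base frame: x ahead of the robot, y to its left, z up, the work surface at z = 0. Lengths are in mm, angles in rad, forces in N, time in s.
With the tool pointing down it reaches from about 425 to 825 mm from the base axis. Payload 3.6 kg.
Tool frame: the origin (TCP) lies between the finger pads; the fingertips stand 14 mm ahead of it and the grasp point (between the pads) lies 5 mm behind it; z points along the fingers, y is the line along which they close (so a half turn about z gives the same grasp; the last joint's range is limited). The gripper opens to 93 mm and grips with 3 to 60 N. Pads are 15 mm wide; open, the fingers measure 128 mm over their backs; the gripper's body (75 mm by 188 mm) begins 65 mm behind the grasp point.
Start: joints at [-1.173, 0.615, -0.013, 1.423, 0.008, 1.103, -0.04], TCP at [267.855, 592.213, 232.64] pointing down, gripper open.
Joint ranges: [-3.12, 3.12], [-0.3, 2.06], [-1.34, 1.32], [0.26, 2.42], [-1.36, 4.5], [0.01, 1.98], [-2.84, 2.84]. Speed limits (rad/s): [2.79, 2.79, 3.14, 3.14, 3.14, 3.14, 3.14].

### API

Orientations are given as a unit quaternion [x, y, z, w].
In Python, from bench import env gives the robot as it stands.
- The arm moves only by the tool carry_out, never from a script. Its argument "rows" is a list of rows, each a list of 3 entries, a list of its own where there are three numbers: the shift along the tool's x, y, z in units of 250 mm (1.0 is 250 mm), then the turn, a rotation vector about the tool's x, y, z in units of 60 degrees (1.0 is 60 degrees), then the opening, from -1 (shut) to 1 (fully open), so that 0 is half open. In form: [[[x, y, z], [wx, wy, wz], hand], ...]. A call has 1 to 20 rows; each row is the pose to reach, as a shift and turn from the pose commanded when the call began, along the tool's axes at that moment; what a row does not reach only later rows make up. A row lasts 1/10 s, in which the tool goes at most 50 mm and 8.59 degrees, less where a joint would pass 70% of its speed; a pose out of reach is approached as far as the arm can. A call with a number of a shift or a turn outside -1 to 1 is refused whole. A call with a gripper value outside its range is refused whole. The fingers move at their own pace and stop on an object; "newtons" is the grip in N (left out, the last holds). Time passes only in rows, so rows that repeat a pose let the fingers close. It gives the time, the measured TCP pose, the force, the opening and the grip force at its end, in the units of the state.
- env.state(): the state, without advancing time (a new reading comes with each control period).
- env.camera(name): name is "side" or "top" or "wrist"; returns the picture (420x560x3 uint8, red, green, blue); there is no depth.
- env.camera_model(name): a dict with "fx", "fy", "cx", "cy" (pixels), "view" (4x4, takes a point from world to camera coordinates); the wrist camera has in their place "T_tool_cam" (4x4, takes a point from camera to tool coordinates, whose origin is the TCP and whose axes are the flange's). Camera axes: x right, y up, looking along -z (the intrinsics and any distortion apply to the point x, -y, -z); pixel columns grow to the right and rows downward; lengths in mm; the calibration is good to about 2 mm. A picture is of the moment at which its call begins: read the wrist's pose just before it. camera_model takes no time and is no camera call.
- env.hand_in(): hands the job in; it is judged then, once.
The state is a dict: "time_s": time; "joint_positions": joint angles; "dq": joint speeds; "joint_efforts": joint torques, N m; "tool_pos": TCP position; "ee_rot": TCP orientation; "force": force on the tool from outside, world axes, zero at the start; "torque": the same for the moment, N m; "opening": finger opening in mm; "gripper_force": force on a finger pad.
Only numpy, scipy, OpenCV 4.12 (cv2) and the standard library are available. Lean on these libraries where they do the work, as an engineer would, in place of code of your own. Each camera call takes 0.05 s, during which the arm holds its last target. There are 200 camera calls.

## Working session

There is one attempt and no reset: what is moved stays moved. The work goes in short steps, Python scripts to look and compute and a tool call to move; the robot and the scene stay as the last step left them, time stands still between calls to the robot, and variables do not carry over. Pictures are saved under pics/ and viewed, at most 10 in all, crops included, and the job is handed in when it is done.

Besides the shell and the picture viewer there is one more tool, called after "Request:" as a command line: name --argument value ..., lists and objects as JSON in quotes. carry_out: Moves the arm, as the interface text tells. Its arguments: {"type":"object","properties":{"rows":{"type":"array","items":{"type":"array"}},"newtons":{"type":"number"}},"required":["rows"]}

```bash
mkdir -p pics; ls
python3 - <<'E'
from bench import env
import cv2,numpy as np
s=env.state(); print({k:np.round(v,3).tolist() for k,v in s.items()})
for n in("top","side","wrist"):
    im=env.camera(n); cv2.imwrite(f"pics/{n}0.png",im[:,:,::-1])
    m=env.camera_model(n); print(n,{k:np.round(v,3).tolist() if not isinstance(v,str) else v for k,v in m.items()})
E
```

```text
pics
{'time_s': 0.0, 'joint_positions': [-1.172, 0.616, -0.013, 1.425, 0.008, 1.103, -0.04], 'dq': [0.0, 0.001, -0.001, 0.0, -0.001, 0.002, -0.001], 'joint_efforts': [-0.001, -45.894, 0.209, -16.575, -0.061, 0.02, 0.0], 'tool_pos': [267.574, 591.533, 231.482], 'ee_rot': [0.211, 0.978, -0.001, -0.0], 'force': [-1.08, -0.045, -0.669], 'torque': [0.021, -0.027, -0.005], 'gripper_force': 0.0, 'opening': 92.798}
top {'fx': 440.652, 'fy': 440.652, 'cx': 275.926, 'cy': 204.484, 'view': [[-0.006, -1.0, -0.018, -80.68], [0.998, -0.007, 0.064, -491.432], [-0.064, -0.018, 0.998, -1083.496], [0.0, 0.0, 0.0, 1.0]]}
side {'fx': 479.08, 'fy': 479.08, 'cx': 290.138, 'cy': 212.748, 'view': [[0.749, -0.662, -0.01, -447.15], [0.345, 0.377, 0.859, -223.047], [-0.565, -0.648, 0.511, -896.909], [0.0, 0.0, 0.0, 1.0]]}
wrist {'fx': 374.699, 'fy': 374.699, 'cx': 280.025, 'cy': 213.685, 'T_tool_cam': [[0.001, 0.965, 0.264, 72.36], [1.0, -0.002, 0.001, -0.672], [0.001, 0.264, -0.965, -152.012], [0.0, 0.0, 0.0, 1.0]]}
```

View pics/top0.png

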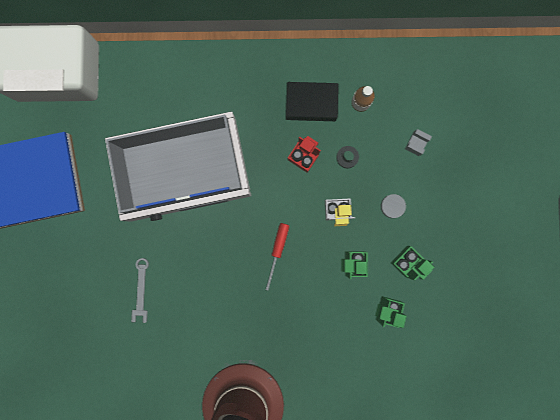

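View pics/side0.png

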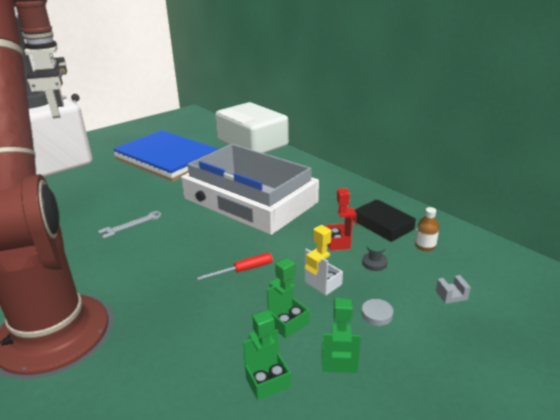

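The candidates in the top view are the yellow carrier at (340,210), a red look-alike at (305,153), and green ones at (356,264), (413,263) and (393,312). I choose the yellow one. The rail is at about (137,206) to (230,189), with a white spot, possibly the notch floor, near (182,198).

```bash
cat > h.py <<'E'
import numpy as np,cv2
from bench import env
from scipy.spatial.transform import Rotation as R
def cam(n,s=None):
    m=env.camera_model(n)
    K=(m["fx"],m["fy"],m["cx"],m["cy"])
    if n=="wrist":
        T=np.eye(4);T[:3,:3]=R.from_quat(s["ee_rot"]).as_matrix();T[:3,3]=s["tool_pos"]
        return K,T@np.array(m["T_tool_cam"])
    return K,np.linalg.inv(np.array(m["view"]))
def ray(c,u,v):
    (fx,fy,cx,cy),T=c
    d=T[:3,:3]@np.array([(u-cx)/fx,-(v-cy)/fy,-1]); return T[:3,3],d
def onz(c,u,v,z):
    o,d=ray(c,u,v); return o+d*(z-o[2])/d[2]
def proj(c,p):
    (fx,fy,cx,cy),T=c
    q=T[:3,:3].T@(np.array(p,float)-T[:3,3]); return np.array([cx+fx*q[0]/-q[2],cy+fy*q[1]/q[2]])
def two(c1,p1,c2,p2):
    o1,d1=ray(c1,*p1);o2,d2=ray(c2,*p2)
    t=np.linalg.lstsq(np.c_[d1,-d2],o2-o1,rcond=None)[0]
    a,b=o1+d1*t[0],o2+d2*t[1]; return (a+b)/2,np.linalg.norm(a-b)
def mask(im,lo,hi):
    return cv2.inRange(cv2.cvtColor(im,cv2.COLOR_RGB2HSV),lo,hi)
E
python3 - <<'E'
from h import *
T=cv2.imread("pics/top0.png");S=cv2.imread("pics/side0.png")
big=lambda a,s:cv2.resize(a,None,fx=s,fy=s,interpolation=cv2.INTER_CUBIC)
a=big(T[185:240,310:370],6); b=big(T[180:225,110:250],3); c=big(S[215:300,290:350],6)
out=np.zeros((600,800,3),np.uint8); out[:330,:360]=a; out[340:475,:420]=b; out[:510,430:790]=c
cv2.imwrite("pics/crop0.png",out)
ct=cam("top"); 
for im,n in((T,"top"),(S,"side")):
    im=im[:,:,::-1].copy()
    for nm,lo,hi in(("yel",(20,120,80),(35,255,255)),("blue",(105,120,60),(125,255,255))):
        k,l,st,ce=cv2.connectedComponentsWithStats(mask(im,lo,hi))
        print(n,nm,[(st[i].tolist(),ce[i].round(1).tolist()) for i in range(1,k) if st[i,4]>15])
E
```

```text
top yel [([335, 205, 16, 13, 175], [342.8, 210.7]), ([335, 219, 14, 7, 89], [341.3, 221.9])]
top blue [([0, 132, 80, 95, 5942], [36.0, 179.3]), ([190, 187, 39, 10, 96], [209.3, 191.6]), ([136, 198, 39, 10, 98], [155.2, 202.9])]
side yel [([305, 225, 27, 49, 691], [318.7, 247.8])]
side blue [([114, 131, 104, 42, 2310], [165.1, 150.3]), ([199, 161, 25, 15, 178], [211.0, 168.2]), ([234, 173, 28, 17, 220], [247.9, 181.2])]
```

View pics/crop0.png

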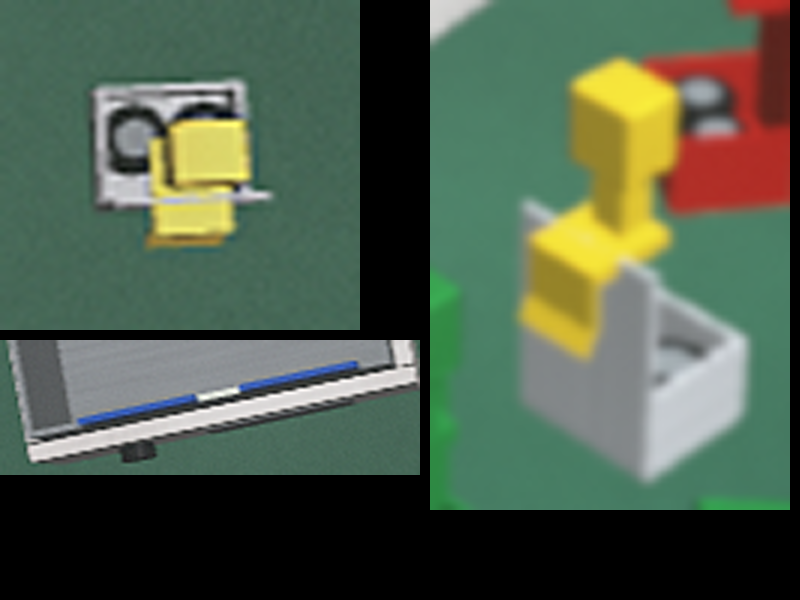

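The crop shows the chosen yellow carrier. Its lip faces the robot, and the top of the grip block is at about (345,210) in the top view. The notch's white floor shows at about (182.5,198), between the blue pieces.

```bash
cat > p.py <<'E'
from h import *
ct=cam("top");cs=cam("side")
C=[(172,122),(246,118),(250,182),(172,186)]
P=[onz(ct,310+u/6,185+v/6,139) for u,v in C]; print("block",np.round(P,1).tolist(),np.mean(P,0).round(1))
print("two", two(ct,(310+210/6,185+152/6),cs,(290+625/1-0-430+0 if 0 else 290+(622-430)/6,215+85/6)))
for a,b in(((95,88),(240,82)),((95,207),(270,196))):
    A,B=[onz(ct,310+u/6,185+v/6,z) for (u,v),z in((a,40),(b,40))]; d=A-B; print("yaw of y",np.degrees(np.arctan2(-d[0],d[1])))
im=cv2.imread("pics/top0.png")[:,:,::-1].copy(); m=mask(im,(105,120,60),(125,255,255)); m[:,:100]=0
q=cv2.findNonZero(m)[:,0]; Q=np.array([onz(ct,u,v,125) for u,v in q])
vx,vy,x0,y0=cv2.fitLine(Q[:,:2].astype(np.float32),cv2.DIST_HUBER,0,.01,.01).ravel()
d=np.array([vx,vy]); d*=np.sign(d[1]); s=Q[:,:2]@d; s.sort()
g=np.argmax(np.diff(s)); print("rail dir",d,"yaw",np.degrees(np.arctan2(-d[0],d[1])),"ends",s[0],s[g],s[g+1],s[-1])
o=np.array([x0,y0]); mid=(s[g]+s[g+1])/2; mid2=(s[0]+s[-1])/2
for w in(mid,mid2): print("notch", o+d*(w-o@d))
E
python3 p.py
```

```text
block [[480.1, -224.4, 139.0], [481.3, -251.5, 139.0], [457.8, -252.6, 139.0], [456.5, -224.0, 139.0]] [ 468.9 -238.1  139. ]
two (array([ 469.61853545, -238.80860992,  138.31065525]), np.float64(1.7265832422222753))
yaw of y 1.9700890351297007
yaw of y 3.238611699663008
rail dir [-0.19837865  0.9801255 ] yaw 11.442162 ends -82.37723968478733 5.636353270166918 41.9417589407191 130.04203169701222
notch [501.5595889  125.78774578]
notch [501.55099119 125.83022432]
```

```bash
cat >> h.py <<'E'
def rows(targets,pos=None):
    """targets: (x,y,z,yaw of tool y in deg) -> shift and turn in tool units"""
    s=env.state(); q=R.from_quat(s["ee_rot"]); p=np.array(s["tool_pos"] if pos is None else pos)
    y=q.as_matrix()[:,1]; x0=q.as_matrix()[:,0]
    for x,yy,z,a in targets:
        a=np.radians(a); Y=np.array([np.cos(a),np.sin(a),0]); Z=np.array([0,0,-1.]); M=np.c_[np.cross(Y,Z),Y,Z]
        sh=q.inv().apply(np.array([x,yy,z])-p)/250; tu=(q.inv()*R.from_matrix(M)).as_rotvec()*180/np.pi/60
        print(np.round(sh,4).tolist(),np.round(tu,4).tolist())
E
python3 -c "
from h import *
rows([(420,420,235,80),(520,130,235,92.7),(500,-50,235,92.7),(469,-238,235,92.7)],(267.855,592.213,232.64))"
```

```text
[-0.8383, -0.3769, -0.0087] [-0.0019, -0.0002, -0.2389]
[-1.6807, -1.2691, -0.0069] [-0.0019, -0.0004, -0.4505]
[-1.9045, -1.9581, -0.0055] [-0.0019, -0.0004, -0.4505]
[-2.1014, -2.6944, -0.004] [-0.0019, -0.0004, -0.4505]
```

Request:
carry_out --rows '[[[-0.16,-0.12,0],[0,0,-0.11],1],[[-0.32,-0.24,0],[0,0,-0.22],1],[[-0.48,-0.36,0],[0,0,-0.33],1],[[-0.64,-0.48,0],[0,0,-0.45],1],[[-0.8,-0.6,0],[0,0,-0.45],1],[[-0.9,-0.68,0],[0,0,-0.45],1],[[-1,-0.75,0],[0,0,-0.45],1]]'

```text
time_s: 0.85
tool_pos: [419.1, 315.9, 232.5]
ee_rot: [-0.022, 1.0, -0.0, -0.0]
force: [-0.0, 0.4, 0.4]
opening: 93.0
gripper_force: 0.0
```

```bash
python3 -c "
from h import *
s=env.state();print(s['time_s'],s['tool_pos'],s['ee_rot'])
rows([(510,130,235,92.7),(469,-238,235,92.7)])
rows([(510,130,235,92.7),(469,-238,235,92.7)],(418,318,232.64))"
```

```text
0.85 [419.11361701 315.86101483 232.53873125] [-2.21896048e-02  9.99753678e-01 -4.11567549e-04 -1.87781755e-04]
[-0.3302, -0.7588, -0.0094] [-0.0008, -0.0004, -0.0026]
[-0.1011, -2.2221, -0.0081] [-0.0008, -0.0004, -0.0026]
[-0.3343, -0.7676, -0.0089] [-0.0008, -0.0004, -0.0026]
[-0.1051, -2.2309, -0.0077] [-0.0008, -0.0004, -0.0026]
```

Next I pass over the rail, then go to the carrier.

Request:
carry_out --rows '[[[-0.08,-0.18,0],[0,0,0],1],[[-0.16,-0.36,0],[0,0,0],1],[[-0.24,-0.54,0],[0,0,0],1],[[-0.3,-0.72,0],[0,0,0],1],[[-0.33,-0.86,0],[0,0,0],1],[[-0.33,-1,0],[0,0,0],1]]'

```text
time_s: 1.45
tool_pos: [513.3, 70.2, 232.4]
ee_rot: [-0.022, 1.0, -0.0, 0.0]
force: [0.7, 0.1, -0.3]
opening: 92.8
gripper_force: 0.0
```

Request:
carry_out --rows '[[[0.03,-0.19,0],[0,0,0],1],[[0.06,-0.38,0],[0,0,0],1],[[0.1,-0.57,0],[0,0,0],1],[[0.14,-0.76,0],[0,0,0],1],[[0.18,-0.95,0],[0,0,0],1],[[0.2,-1,0],[0,0,0],1]]'

```text
time_s: 2.05
tool_pos: [472.0, -186.5, 232.5]
ee_rot: [-0.018, 1.0, -0.002, -0.001]
force: [-0.9, -0.1, -1.0]
opening: 93.1
gripper_force: 0.0
```

```bash
python3 -c "
from h import *
s=env.state();print(s['time_s'],s['tool_pos'],s['ee_rot'])
rows([(469,-238,235,92.7),(469,-238,119,92.7)])"
```

```text
2.05 [ 472.03275631 -186.5120714   232.51679126] [-1.82014265e-02  9.99832299e-01 -1.93114453e-03 -5.94021350e-04]
[0.0196, -0.2054, -0.0091] [-0.0037, -0.0012, -0.0102]
[0.019, -0.2036, 0.4549] [-0.0037, -0.0012, -0.0102]
```

Request:
carry_out --rows '[[[0.015,-0.14,0.05],[0,0,0],1],[[0.02,-0.205,0.1],[0,0,0],1],[[0.02,-0.205,0.1],[0,0,0],1],[[0.02,-0.205,0.1],[0,0,0],1]]'

```text
time_s: 2.45
tool_pos: [471.6, -229.2, 207.1]
ee_rot: [-0.024, 1.0, 0.001, -0.001]
force: [0.6, 0.9, 1.1]
opening: 93.2
gripper_force: 0.0
```

Run:
```python
from h import *
s=env.state();print(s['time_s'],s['tool_pos'],s['ee_rot'])
im=env.camera("wrist"); cv2.imwrite("pics/w1.png",im[:,:,::-1])
c=cam("wrist",s); print(proj(c,(469,-238,139)))
for z in (139,):
  m=mask(im,(20,120,150),(35,255,255)); k,l,st,ce=cv2.connectedComponentsWithStats(m); print(st[1:][st[1:,4]>50],ce[1:][st[1:,4]>50])
rows([(469,-238,119,92.7)])
```

```text
2.45 [ 471.59544078 -229.18496709  207.08817451] [-2.39093594e-02  9.99713348e-01  1.08793117e-03 -6.16628433e-04]
[267.36388559 229.03922042]
[[ 251  160   37    8  253]
 [ 249  170   41   19  653]
 [ 248  192   42   14  424]
 [ 244  212   45   37 1640]
 [ 519  322   19   59  403]
 [  24  359   14   21  105]] [[269.43083004 163.97628458]
 [268.64624809 178.45022971]
 [268.12264151 197.37971698]
 [265.96341463 229.97804878]
 [529.81885856 353.10421836]
 [ 29.32380952 370.46666667]]
[0.0143, -0.0372, 0.3543] [0.0017, -0.0, 0.0021]
```

View pics/w1.png

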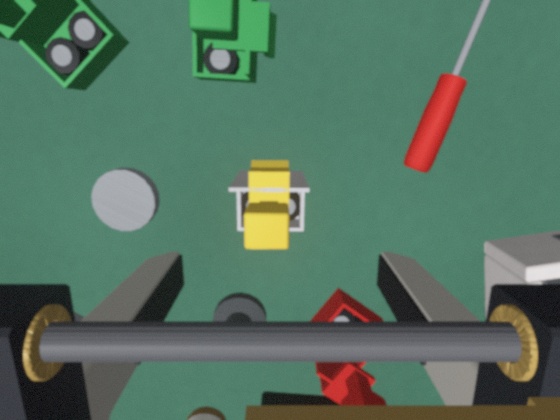

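The wrist view shows the block top at (266,230) against a predicted (267,229), so the estimate holds. The hand still has to go about 9 mm to the carrier's side, then down.

Request:
carry_out --rows '[[[0.008,-0.02,0.05],[0,0,0],1],[[0.014,-0.037,0.1],[0,0,0],1],[[0.014,-0.037,0.16],[0,0,0],1],[[0.014,-0.037,0.16],[0,0,0],1]]'

```text
time_s: 2.9
tool_pos: [467.4, -238.7, 165.9]
ee_rot: [-0.024, 1.0, 0.001, -0.002]
force: [-0.2, -0.6, 0.1]
opening: 93.0
gripper_force: 0.0
```

```bash
python3 -c "
from h import *
s=env.state();print(s['time_s'],s['tool_pos'],s['ee_rot'])
rows([(469,-238,119,92.7)])"
```

```text
2.9 [ 467.41161839 -238.66157343  165.94927365] [-0.02408862  0.99970722  0.00126296 -0.00190043]
[-0.0072, 0.0018, 0.1878] [0.0025, -0.0036, 0.001]
```

Request:
carry_out --rows '[[[-0.005,0,0.06],[0,0,0],1],[[-0.006,0.002,0.12],[0,0,0],1],[[-0.006,0.002,0.17],[0,0,0],1],[[-0.006,0.002,0.185],[0,0,0],1],[[-0.006,0.002,0.185],[0,0,0],-0.6],[[-0.006,0.002,0.185],[0,0,0],-1],[[-0.006,0.002,0.185],[0,0,0],-1],[[-0.006,0.002,0.185],[0,0,0],-1],[[-0.006,0.002,0.185],[0,0,0],-1],[[-0.006,0.002,0.185],[0,0,0],-1]]' --newtons 45

```text
time_s: 3.9
tool_pos: [469.9, -240.0, 121.6]
ee_rot: [-0.023, 1.0, -0.0, 0.0]
force: [-0.6, -1.0, 0.7]
opening: 49.4
gripper_force: 0.0
```

Still closing.

Request:
carry_out --rows '[[[0,0,0],[0,0,0],-1],[[0,0,0],[0,0,0],-1],[[0,0,0],[0,0,0],-1],[[0,0,0],[0,0,0],-1],[[0,0,0],[0,0,0],-1],[[0,0,0],[0,0,0],-1]]' --newtons 45

```text
time_s: 4.5
tool_pos: [469.7, -239.5, 121.3]
ee_rot: [-0.023, 1.0, 0.0, -0.0]
force: [-0.8, -0.0, -0.0]
opening: 27.6
gripper_force: 45.0
```

Request:
carry_out --rows '[[[0,0,-0.1],[0,0,0],-1],[[0,0,-0.25],[0,0,0],-1],[[0,0,-0.4],[0,0,0],-1],[[0,0,-0.52],[0,0,0],-1],[[0,0,-0.58],[0,0,0],-1],[[0,0,-0.58],[0,0,0],-1]]'

```text
time_s: 5.1
tool_pos: [470.7, -240.7, 268.2]
ee_rot: [-0.023, 1.0, -0.001, 0.002]
force: [0.1, 0.4, -4.1]
opening: 27.8
gripper_force: 45.0
```

```bash
python3 -c "
from h import *
s=env.state();print(s['time_s'],s['tool_pos'],s['ee_rot'],s['force'],s['opening'])
rows([(500,-50,267,101.44),(523.3,130.1,267,101.44)])"
```

```text
5.1 [ 470.70992879 -240.66799533  268.24480684] [-0.02304072  0.99973168 -0.00128529  0.00200996] [ 0.14999981  0.36453162 -4.10283346] 27.77074349712833
[-0.1522, 0.7565, 0.0036] [-0.0028, 0.0036, -0.1467]
[-0.2784, 1.4718, 0.0022] [-0.0028, 0.0036, -0.1467]
```

Request:
carry_out --rows '[[[-0.02,0.08,0],[0,0,-0.02],-1],[[-0.04,0.2,0],[0,0,-0.05],-1],[[-0.06,0.35,0],[0,0,-0.08],-1],[[-0.09,0.5,0],[0,0,-0.11],-1],[[-0.12,0.65,0],[0,0,-0.14],-1],[[-0.15,0.8,0],[0,0,-0.147],-1],[[-0.17,0.92,0],[0,0,-0.147],-1],[[-0.18,1,0],[0,0,-0.147],-1]]'

```text
time_s: 5.9
tool_pos: [502.1, 15.0, 264.4]
ee_rot: [-0.102, 0.995, 0.001, -0.002]
force: [0.1, -0.1, -3.7]
opening: 27.4
gripper_force: 45.0
```

```bash
python3 -c "
from h import *
s=env.state();print(s['time_s'],s['tool_pos'],s['ee_rot'],s['force'],s['opening'])
rows([(523.3,130.1,267,101.44)])"
```

```text
5.9 [502.14659983  15.03391052 264.36034045] [-1.01863983e-01  9.94796365e-01  7.93932709e-04 -1.81399942e-03] [ 0.08824428 -0.12068602 -3.74431976] 27.371591341824505
[-0.1761, 0.4336, -0.0103] [0.0019, -0.0033, 0.0042]
```

Request:
carry_out --rows '[[[-0.05,0.12,0],[0,0,0],-1],[[-0.1,0.24,0],[0,0,0],-1],[[-0.14,0.35,0],[0,0,0],-1],[[-0.165,0.41,0],[0,0,0],-1],[[-0.175,0.433,0],[0,0,0],-1],[[-0.175,0.433,0],[0,0,0],-1],[[-0.175,0.433,0],[0,0,0],-1]]'

```text
time_s: 6.6
tool_pos: [524.4, 124.4, 265.9]
ee_rot: [-0.099, 0.995, -0.001, -0.001]
force: [0.4, -1.8, -4.1]
opening: 27.8
gripper_force: 45.0
```

Run:
```python
from h import *
s=env.state();print(s['time_s'],s['tool_pos'],s['ee_rot'],s['force'])
im=env.camera("wrist"); sd=env.camera("side")
cv2.imwrite("pics/w2.png",np.vstack([im[:,:,::-1],cv2.resize(sd[90:230,130:370],None,fx=560/240,fy=560/240)[:180*1,:,::-1]]) if 0 else im[:,:,::-1]); cv2.imwrite("pics/s2.png",cv2.resize(sd[70:220,150:350],None,fx=3.9,fy=3.9,interpolation=cv2.INTER_CUBIC)[:,:,::-1])
c=cam("wrist",s); print("notch pred",proj(c,(501.56,125.8,125)),proj(c,(501.56,125.8,115)))
rows([(523.3,130.1,267,101.44)])
```

```text
6.6 [524.41023527 124.41798718 265.88572017] [-9.87235791e-02  9.95114113e-01 -1.04148466e-03 -6.86680465e-04] [ 0.42563119 -1.8251275  -4.05688473]
notch pred [289.23547425 178.48781352] [288.98349229 176.39679209]
[0.0006, 0.0227, -0.0029] [-0.0013, -0.0006, -0.0022]
```

View pics/w2.png

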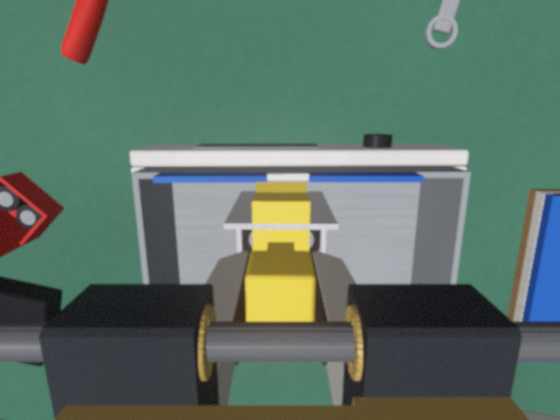

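View pics/s2.png

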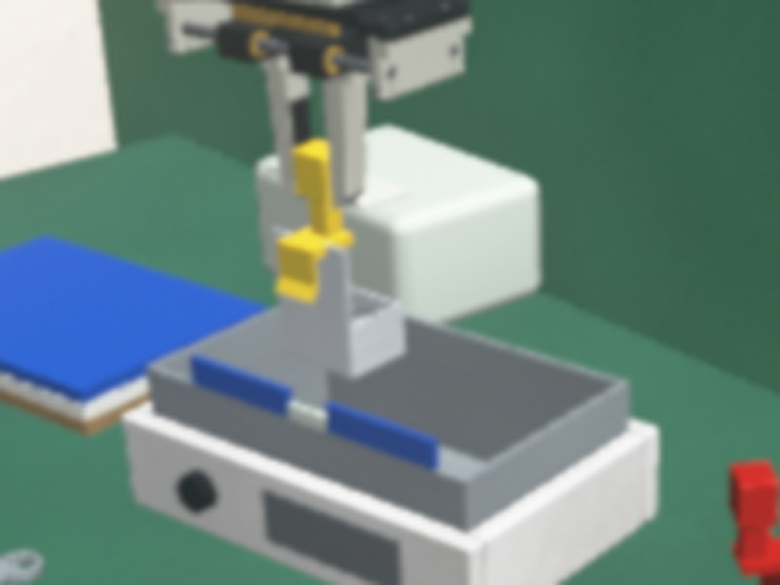

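The wrist view shows the notch centred at (288,178), against a predicted (289,178), and the rail lies level in the image. The top of the back plate is at row 227. The side view shows the carrier upright above the tank. I'll check the fore-and-aft offset from these same pixels.

Run:
```python
from h import *
s=env.state(); c=cam("wrist",s); im=cv2.imread("pics/w2.png")[:,:,::-1].copy()
for col in(232,240,318,326): print(col, im[216:236,col].sum(1).tolist())
for col in(200,260,380): print(col,mask(im,(105,120,60),(125,255,255))[165:190,col].nonzero()[0]+165)
Y=mask(im,(20,120,120),(35,255,255))
for col in(265,280,295): r=Y[:,col].nonzero()[0]; print(col,r.min(),r.max(),im[178:260:3,col].sum(1).tolist())
q=R.from_quat(s["ee_rot"]);p=np.array(s["tool_pos"]); z0=p[2]-121.3
t=lambda u,v,z:q.inv().apply(onz(c,u,v,z)-p).round(1)
print("plate tops rows", [t(281,v,z0+85) for v in(224,227,230)])
print("rail top", [t(288,v,125) for v in(175,178,181)]); print("top plate front",[t(281,v,z0+85) for v in(182,184,186)])
```

```text
232 [329, 334, 343, 336, 330, 342, 400, 501, 585, 616, 622, 625, 610, 563, 527, 519, 515, 514, 510, 515]
240 [339, 333, 339, 335, 336, 343, 396, 504, 587, 620, 625, 624, 617, 591, 579, 571, 569, 574, 576, 581]
318 [340, 339, 336, 335, 345, 344, 365, 466, 580, 625, 642, 634, 607, 523, 372, 250, 199, 205, 204, 205]
326 [328, 332, 327, 339, 321, 328, 352, 449, 566, 618, 629, 628, 623, 607, 587, 574, 568, 567, 567, 565]
200 [175 176 177 178 179 180 181]
260 [175 176 177 178 179 180]
380 [173 174 175 176 177 178 179 180 181]
265 183 322 [416, 449, 440, 441, 439, 313, 295, 302, 516, 544, 550, 548, 545, 545, 544, 589, 628, 603, 548, 541, 546, 540, 537, 535, 428, 302, 286, 283]
280 183 322 [673, 535, 441, 436, 433, 318, 293, 295, 505, 548, 544, 544, 544, 547, 542, 594, 641, 608, 541, 542, 544, 489, 295, 284, 278, 288, 281, 284]
295 183 322 [670, 544, 428, 434, 436, 325, 295, 292, 506, 545, 547, 543, 541, 546, 543, 595, 639, 604, 546, 542, 546, 537, 520, 513, 422, 282, 285, 293]
plate tops rows [array([16. , -0.5, 36.3]), array([14.3, -0.5, 36.3]), array([12.7, -0.5, 36.3])]
rail top [array([ 24.6,   5.1, 141.3]), array([ 22.2,   5.1, 141.3]), array([ 19.8,   5.2, 141.3])]
top plate front [array([38.3, -0.6, 36.3]), array([37.3, -0.6, 36.3]), array([36.2, -0.6, 36.3])]
```

Request:
carry_out --rows '[[[0.002,0.015,0.0],[0,0,0],-1],[[0.002,0.023,0.03],[0,0,0],-1],[[0.002,0.023,0.06],[0,0,0],-1],[[0.002,0.023,0.06],[0,0,0],-1],[[0.002,0.023,0.06],[0,0,0],-1]]'

```text
time_s: 7.2
tool_pos: [522.7, 132.1, 250.9]
ee_rot: [-0.1, 0.995, -0.0, -0.001]
force: [-0.1, 0.5, -3.4]
opening: 27.8
gripper_force: 45.0
```

```bash
cat > chk.py <<'E'
from h import *
s=env.state();print(s['time_s'],np.round(s['tool_pos'],1),s['ee_rot'].round(4) if hasattr(s['ee_rot'],'round') else s['ee_rot'],np.round(s['force'],1))
im=env.camera("wrist"); c=cam("wrist",s); q=R.from_quat(s["ee_rot"]);p=np.array(s["tool_pos"])
t=lambda u,v,z:q.inv().apply(onz(c,u,v,z)-p).round(1)
m=mask(im,(105,120,60),(125,255,255)); m[:,510:]=0
k,l,st,ce=cv2.connectedComponentsWithStats(m)
B=sorted([st[i] for i in range(1,k) if st[i,4]>60],key=lambda a:a[0])
print("blue",[b.tolist() for b in B])
if len(B)==2:
    a,b=B[0][0]+B[0][2],B[1][0]; u=(a+b)/2-.5; v=(B[0][1]+B[0][3]/2+B[1][1]+B[1][3]/2)/2
    print("notch px",u,v,"tool",t(u,v,125),"width",t(b,v,125)[1]-t(a,v,125)[1])
    print("rail back-edge tool x",t(u,B[0][1]+B[0][3]-.5,125)[0])
print("pred seat-> move",q.inv().apply(np.array([501.56,125.8,125])-p).round(1))
cv2.imwrite("pics/last.png",im[:,:,::-1])
E
python3 chk.py
```

```text
7.2 [522.7 132.1 250.9] [-1.00e-01  9.95e-01 -2.00e-04 -5.00e-04] [-0.1  0.5 -3.4]
blue [[135, 176, 120, 11, 1073], [302, 176, 118, 10, 1077]]
notch px 278.0 181.25 tool [ 22.4  -2.7 125.9] width 35.3
rail back-edge tool x 18.4
pred seat-> move [ 21.8  -1.9 125.9]
```

Request:
carry_out --rows '[[[0,-0.008,0.02],[0,0,0],-1],[[0,-0.008,0.06],[0,0,0],-1],[[0,-0.008,0.1],[0,0,0],-1],[[0,-0.008,0.13],[0,0,0],-1],[[0,-0.008,0.13],[0,0,0],-1]]'

```text
time_s: 7.75
tool_pos: [522.2, 130.0, 217.1]
ee_rot: [-0.1, 0.995, -0.0, -0.002]
force: [-0.5, -0.1, -3.3]
opening: 27.4
gripper_force: 45.0
```

```bash
python3 chk.py
```

```text
7.75 [522.2 130.  217.1] [-1.001e-01  9.950e-01 -3.000e-04 -1.900e-03] [-0.5 -0.1 -3.3]
blue [[119, 186, 135, 12, 1332], [308, 185, 133, 13, 1431]]
notch px 280.5 191.75 tool [21.5 -0.8 92.2] width 35.9
rail back-edge tool x 17.5
pred seat-> move [20.7  0.  92.2]
```

View pics/last.png

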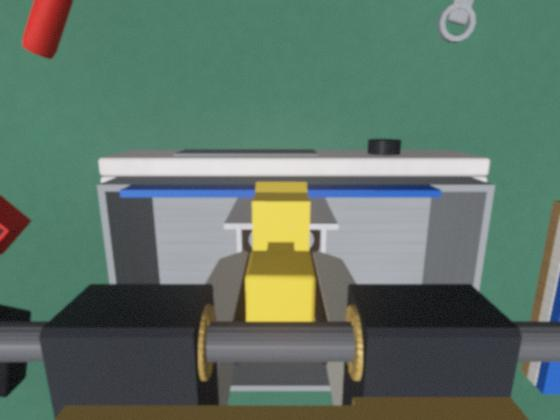

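The carrier is centred above the notch within about 0.5 mm, at column 281 in the view. I'll lower it slowly over the rail.

Request:
carry_out --rows '[[[-0.003,0,0.03],[0,0,0],-1],[[-0.003,0,0.06],[0,0,0],-1],[[-0.003,0,0.09],[0,0,0],-1],[[-0.003,0,0.11],[0,0,0],-1],[[-0.003,0,0.11],[0,0,0],-1]]'

```text
time_s: 8.3
tool_pos: [523.4, 130.3, 190.4]
ee_rot: [-0.1, 0.995, -0.0, -0.001]
force: [-0.0, 0.9, -3.7]
opening: 27.6
gripper_force: 45.0
```

Run:
```python
exec(open("chk.py").read())
sd=env.camera("side"); cv2.imwrite("pics/s3.png",cv2.resize(sd[80:220,180:320],None,fx=4.2,fy=4.2,interpolation=cv2.INTER_CUBIC)[:,:,::-1])
```

```text
8.3 [523.4 130.3 190.4] [-1.001e-01  9.950e-01 -2.000e-04 -1.100e-03] [-0.   0.9 -3.7]
blue [[100, 191, 152, 15, 1644], [310, 191, 150, 14, 1788]]
notch px 280.5 198.25 tool [23.2 -0.8 65.4] width 34.5
rail back-edge tool x 18.7
pred seat-> move [22.1 -0.  65.4]
```

View pics/s3.png

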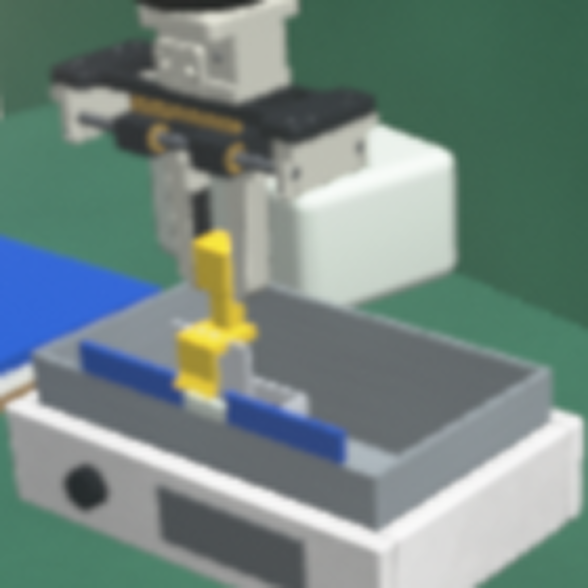

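The side view shows the lip in front of the rail, above the white notch at (205,400), with no contact force. I'll keep lowering.

Request:
carry_out --rows '[[[0,0,0.02],[0,0,0],-1],[[0,0,0.04],[0,0,0],-1],[[0,0,0.06],[0,0,0],-1],[[0,0,0.075],[0,0,0],-1],[[0,0,0.085],[0,0,0],-1],[[0,0,0.085],[0,0,0],-1]]'

```text
time_s: 9.0
tool_pos: [523.8, 130.4, 169.7]
ee_rot: [-0.1, 0.995, -0.0, -0.0]
force: [0.7, 1.1, -3.4]
opening: 27.6
gripper_force: 45.0
```

Request:
carry_out --rows '[[[0,0,0.008],[0,0,0],-1],[[0,0,0.014],[0,0,0],-1],[[0,0,0.02],[0,0,0],-1],[[0,0,0.02],[0,0,0],-1]]'

```text
time_s: 9.4
tool_pos: [523.9, 130.5, 165.0]
ee_rot: [-0.1, 0.995, -0.0, -0.0]
force: [0.0, 0.1, -3.1]
opening: 27.5
gripper_force: 45.0
```

Request:
carry_out --rows '[[[0,0,0.007],[0,0,0],-1],[[0,0,0.014],[0,0,0],-1],[[0,0,0.02],[0,0,0],-1],[[0,0,0.02],[0,0,0],-1]]'

```text
time_s: 9.8
tool_pos: [523.9, 130.4, 159.9]
ee_rot: [-0.1, 0.995, -0.0, -0.0]
force: [-0.9, -0.0, -2.9]
opening: 27.6
gripper_force: 45.0
```

It is in the notch, 7 mm below rail-top height with no load. Now the last 3 mm to the seat.

Request:
carry_out --rows '[[[0,0,0.005],[0,0,0],-1],[[0,0,0.009],[0,0,0],-1],[[0,0,0.013],[0,0,0],-1],[[0,0,0.013],[0,0,0],-1]]'

```text
time_s: 10.2
tool_pos: [524.1, 130.5, 157.1]
ee_rot: [-0.1, 0.995, -0.0, 0.0]
force: [0.6, 0.0, -2.1]
opening: 27.8
gripper_force: 45.0
```

Request:
carry_out --rows '[[[0,0,0.003],[0,0,0],-1],[[0,0,0.006],[0,0,0],-1],[[0,0,0.006],[0,0,0],-1]]'

```text
time_s: 10.5
tool_pos: [524.2, 130.6, 156.9]
ee_rot: [-0.1, 0.995, -0.0, 0.0]
force: [-1.9, -0.3, 6.5]
opening: 27.4
gripper_force: 45.0
```

Contact at 156.9, as expected for fully home (157.3). I'll ease off, let go and lift away.

Request:
carry_out --rows '[[[0,0,-0.003],[0,0,0],-1],[[0,0,-0.003],[0,0,0],-0.2],[[0,0,-0.003],[0,0,0],0.2],[[0,0,-0.003],[0,0,0],0.2],[[0,0,-0.003],[0,0,0],0.2],[[0,0,-0.003],[0,0,0],0.2],[[0,0,-0.003],[0,0,0],0.2],[[0,0,-0.003],[0,0,0],0.2]]'

```text
time_s: 11.3
tool_pos: [524.0, 130.5, 156.1]
ee_rot: [-0.1, 0.995, -0.0, -0.0]
force: [-0.0, 0.0, -0.2]
opening: 56.1
gripper_force: 0.0
```

Request:
carry_out --rows '[[[0,0,-0.05],[0,0,0],0.2],[[0,0,-0.12],[0,0,0],0.2],[[0,0,-0.22],[0,0,0],0.2],[[0,0,-0.34],[0,0,0],0.2],[[0,0,-0.44],[0,0,0],0.2],[[0,0,-0.44],[0,0,0],0.2],[[0,0,-0.44],[0,0,0],0.2]]'

```text
time_s: 12.0
tool_pos: [524.0, 130.5, 266.8]
ee_rot: [-0.1, 0.995, 0.0, 0.001]
force: [-0.3, -0.9, -1.0]
opening: 56.0
gripper_force: 0.0
```

Run:
```python
from h import *
s=env.state();print(s['time_s'],s['tool_pos'],s['force'])
w=env.camera("wrist");sd=env.camera("side")
b=cv2.resize(sd[100:220,180:320],(540,463),interpolation=cv2.INTER_CUBIC)
a=cv2.resize(w[120:320,220:340],(258,430),interpolation=cv2.INTER_CUBIC)
o=np.zeros((470,800,3),np.uint8);o[:463,:540]=b;o[:430,541:799]=a
cv2.imwrite("pics/end.png",o[:,:,::-1])
```

```text
12.0 [524.01665305 130.46586688 266.81858168] [-0.33996554 -0.94227335 -1.03735815]
```

View pics/end.png

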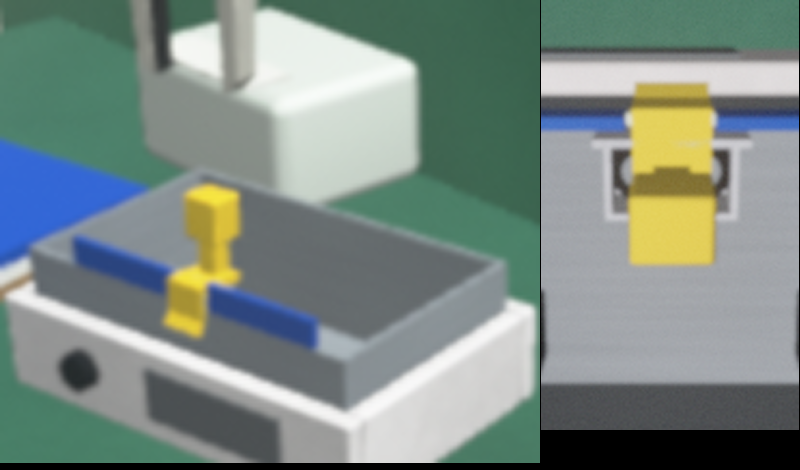

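The views show the lip outside the rail with the basket inside. There is an even white sliver on each side of the plate in the notch, at (629,120) and (715,120), so the carrier is seated.

```bash
python3 -c "
from bench import env; print(env.hand_in())"
```

```text
the job is handed in; nothing more can be done
None
```

The yellow-grip carrier hangs fully down in the rail's notch, basket inside the tank and lip outside; the gripper let go and moved clear, no other object was touched, and the job was handed in at about 12 s.

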